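Close the source shutter over the shield with the reach rod

TASK

Close the shutter of the check-source box that stands behind the clear shield: take the bent reach rod from its rest, reach over the shield with it so that the hand stays on this side, hook its leg behind the red crossbar and draw the bar gently toward this side, onto the soft seal, just until the green-capped locking plunger drops, without touching the shield or straining the bar. Then lay the rod back in the two forks of its rest, leg hanging down as it was, let go of it, and leave everything else where it stands.

Things in the scene. Friction and masses are not known exactly. Their poses are not given: they have to be found in the camera images.
- rod_grip (a point): Centre of the reach rod's handle (half-way up), where to grip it: a black rubber bar 110 mm long (x of this frame), 18 mm wide (y), 24 mm high (z). From its front end (x = +55 mm) a steel rod 8 mm thick runs on along +x at the same height to x = 190 mm, where it bends straight down (-z) into the leg. Whole rod about 0.16 kg, centre of mass some 30 mm ahead of this point.
- rod_tip (a point): Lower end of the rod's leg, at (190, 0, -95) mm of the rod_grip frame, axes parallel to it. The leg is 8 mm thick and straight over its lower 75 mm.
- reach_rod: The whole reach rod; origin and axes are those of rod_grip.
- rest: Blue rest for the rod, fixed: base 128 x 74 x 10 mm, origin under its middle, x along the rod toward the leg. Two forks 10 mm thick at x = -42 and +42 mm, each with a slot 26 mm wide (y), flared at the mouth; slot floors 108 mm, tops 140 mm above the bench. The rod lies in both slots, handle centre near (0, 0, 120) mm, leg hanging to 25 mm above the bench; handle sides free between the forks.
- shield: Clear upright shield with an aluminium top edge, fixed: plate 10 mm thick (x), 260 mm wide (y); top edge 16 mm thick, 145 mm above the bench; a foot 8 mm high reaches 41 mm toward the robot. Origin on the bench under the middle of the plate; +x points from the robot's side to the box's side. The point between the finger pads must stay at x below 0.
- shutter_box: Slate-grey check-source box with an aluminium lid behind the shield, fixed: base 160 x 112 mm, origin under its middle, x away from the robot's side, lid top 68 mm above the bench; a steel drum with a yellow end on its left, a brass tube and a metal sample on its right. The crossbar is drawn along this frame's -x.
- crossbar (a point): Centre of the shutter's red crossbar: a round bar 10 mm thick, 40 mm long along the box's y, 103 mm above the bench, on a 9 mm stem out of a slot in the lid; it moves only along the box's x. The lid is clear for 45 mm behind it (+x). The rod must never load it with more than 15 N.
- carriage (a joint): How far the crossbar has been drawn toward the robot's side (m); starts at 0 to 0.008. It rubs with about 2 N. Somewhere between 0.021 and 0.039 (set differently inside each box, not to be seen, only felt) it meets the sprung seal: about 3.5 N, then 1.2 N more per mm. 3 mm on, at about 7 N, the plunger drops; 1.5 mm later the seal is bottomed and hard.
- plunger (a joint): Drop of the locking plunger (m): 0 = raised, its green cap 6 mm clear of its collar and a red band showing (not locked); 0.006 = dropped, red band gone, shutter locked. It falls by its own spring when the blade is home, and stays.
- plunger_cap (a point): Top of the plunger's green cap, 18 mm across, on the lid at (29, 36) mm of the box's frame; 94 mm above the bench when raised.
- reagent_bottle: tall white plastic bottle, 45 mm across, 132 mm high; stands by, to be left alone; origin under its middle.
- powder_bottle: white plastic bottle, 49 mm across, 94 mm high; stands by, to be left alone; origin under its middle.
- small_jar: white screw-lid jar, 45 mm across, 24 mm high; stands by, to be left alone; origin under its middle.
- tweezers: steel tweezers, 122 mm long, 8 mm high; stands by, to be left alone; origin under its middle.
- loupe: black loupe with a white band, 36 mm across, 26 mm high; stands by, to be left alone; origin under its middle.
- electrode_tube: white tube with a red cap, 84 mm long, 14 mm thick; stands by, to be left alone; origin under its middle.
- grease_tin: flat tin with a green lid, 54 mm across, 20 mm high; stands by, to be left alone; origin under its middle.

How it is judged:
By the outcome, as a careful person would: the job done as asked, in the order asked, and still so for the second after the job is handed in, with the robot touching nothing.
It also fails if it takes over 61 s, if anything falls off the work surface, if the arm or the gripper's body presses on something with over 40 N, if the wrist force passes 120 N, or if a joint passes its speed limit or range.

ROBOT

A 6-joint arm with a two-finger parallel gripper is mounted at the origin on a cart in front of the work surface, level with it; the furniture and walls round the work are solid. World frame = base frame: x ahead of the robot, y to its left, z up, the work surface at z = 0. Lengths are in m, angles in degrees, forces in N, time in s.
With the tool pointing down it reaches from about 0.3 to 0.75 m from the base axis. Payload 8.5 kg.
Tool frame: the origin (TCP) lies midway between the tips of the shut fingers; the grasp point (between the pads) lies 19 mm behind it (env.tcp_to_grasp is the z of the grasp point in the tool frame, in m); z points along the fingers, y is the line along which they close (so a half turn about z gives the same grasp; the last joint's range is limited). The gripper opens to 85 mm and grips with 20 to 120 N. Pads are 22 mm wide; open, the fingers measure 114 mm over their backs; the gripper's body (76 mm by 85 mm) begins 54 mm behind the grasp point. The pads swing forward as they close: fully open they stand 13 mm farther back than shut.
Start: joints at [52.924, 21.807, 74.336, -0, 83.858, -12.336], TCP at [0.23, 0.5, 0.231] pointing down, gripper open.
Joint ranges: [-178.18, 178.18], [-50.72, 133.34], [12.68, 142.11], [-81.47, 261.47], [9.98, 163.14], [-165.26, 165.26]. Speed limits (degrees/s): [136.94, 136.94, 180, 180, 180, 180].

INTERFACE

Orientations are given as a 3x3 rotation matrix whose columns are the frame's x, y, z axes.
In Python, from rig import env, imaging, job, models gives the robot as it stands. The module is installed in compiled form; this text tells all that it offers.
- The arm moves only by the tool jog_arm, never from a script. Its argument "plan" is text: rows parted by semicolons, each of 7 numbers parted by spaces: the turn, a rotation vector about the tool's x, y, z in degrees, then the shift along the tool's x, y, z in cm, then the closure in counts, from 0 (fully open) to 255 (shut). In form: rx ry rz x y z claw; .... A call has 1 to 10 rows; each row shifts and turns the commanded pose from where the row before left it, along the tool's axes as they then stand; what a row does not reach is not made up. A row lasts 1/12 s, in which the tool goes at most 41.7 mm and 7.16 degrees, less where a joint would pass 70% of its speed; a pose out of reach is approached as far as the arm can. A call with a gripper value outside its range is refused whole. The fingers move at their own pace and stop on an object; "grip_force" is the grip in N (left out, the last holds). Time passes only in rows, so rows that do not move let the fingers close. It gives the time, the measured TCP pose, the force, the opening and the grip force at its end, in the units of the state.
- env.observe(): the state, without advancing time (a new reading comes with each control period).
- imaging.get_image(name): name is "side" or "top"; returns a dict with "pixels" (384x512x3 uint8, red, green, blue), "depth" (384x512 float32, m along the optical axis (not along the pixel's ray), 0 where there is no reading), "fov_y" (degrees; the focal length in pixels is half the picture's height over the tangent of half this angle, whatever the lens; pixels are square), "cx", "cy" (the principal point, pixels), "distortion" ([k1, k2, p1, p2, k3] as OpenCV has them; the pictures are not rectified), "world_from_camera" (4x4, takes a point from camera to world coordinates). Camera axes: x right, y down, z forward; pixel columns grow to the right and rows downward; lengths in m; the calibration is good to about 2 mm. A picture is of the moment at which its call begins.
- job.close_job(): hands the job in; it is judged then, once.
Trained networks look in the newest picture that a camera, given by its name, has taken for a name from the list of things; names that differ only in an ending like _2 or _b are one class to them, and where a whole thing is asked for, a point or a joint stands for the part that bears it (a point fixed in the world has none). Each returns a list of dicts, best first, with "confidence" (0 to 1); they miss things now and then, are a little off and sometimes report something else, mostly with a low value. They report only what shows in the picture. A call takes as long as a camera call.
- models.outline_of(camera, query): "region" (384x512 bool, what is visible of it) and "bbox" ([centre column, centre row, width, height] in pixels, round what is visible of it).
- models.tip_of(camera, query): "at" ([column, row] in pixels: a listed point, or the origin of a listed thing).
The state is a dict: "time_s": time; "q": joint angles; "qvel": joint speeds; "joint_efforts": joint torques, N m; "position": TCP position; "tool_rot": TCP orientation; "ft_force": force on the tool from outside, world axes, zero at the start; "wrist_torque": the same for the moment, N m; "grip_width": finger opening in m; "gripper_force": force on a finger pad.
Only numpy, scipy, OpenCV 4.12 (cv2) and the standard library are available. Lean on these libraries where they do the work, as an engineer would, in place of code of your own. Each camera call takes 0.05 s, during which the arm holds its last target. There are 200 camera calls.

## Working session

There is one attempt and no reset: what is moved stays moved. The work goes in short steps, Python scripts to look and compute and a tool call to move; the robot and the scene stay as the last step left them, time stands still between calls to the robot, and variables do not carry over. Pictures are saved under pics/ and viewed, at most 10 in all, crops included, and the job is handed in when it is done.

Besides the shell and the picture viewer there is one more tool, called by a JSON object that holds its "method" and its "body". jog_arm: Moves the arm, as the interface text tells. Its arguments: {"type":"object","properties":{"plan":{"type":"string"},"grip_force":{"type":"number"}},"required":["plan"]}

```bash
mkdir -p pics; cat > h.py <<'E'
import numpy as np, cv2
from rig import env, imaging, job, models
def get(n):
    im=imaging.get_image(n); return im
def K(im):
    f=192/np.tan(np.radians(im["fov_y"])/2); return np.array([[f,0,im["cx"]],[0,f,im["cy"]],[0,0,1]])
def ray(im,uv):
    p=cv2.undistortPoints(np.array([[uv]],float),K(im),np.array(im["distortion"],float))[0,0]
    return np.array([p[0],p[1],1.])
def at_depth(im,uv,d):
    T=np.array(im["world_from_camera"]); return T[:3,:3]@(ray(im,uv)*d)+T[:3,3]
def at_z(im,uv,z):
    T=np.array(im["world_from_camera"]); r=T[:3,:3]@ray(im,uv); return T[:3,3]+r*(z-T[2,3])/r[2]
def proj(im,P):
    T=np.linalg.inv(np.array(im["world_from_camera"])); P=np.atleast_2d(P).astype(float)
    return cv2.projectPoints(P,cv2.Rodrigues(T[:3,:3])[0],T[:3,3],K(im),np.array(im["distortion"],float))[0][:,0]
def cloud(im):
    v,u=np.mgrid[0:384,0:512]; p=cv2.undistortPoints(np.stack([u,v],-1).reshape(-1,1,2).astype(float),K(im),np.array(im["distortion"],float))[:,0]
    d=im["depth"].reshape(-1); T=np.array(im["world_from_camera"])
    X=np.c_[p[:,0]*d,p[:,1]*d,d]@T[:3,:3].T+T[:3,3]; X[d==0]=np.nan
    return X.reshape(384,512,3)
def save(im,name,box=None,s=1):
    a=im["pixels"][...,::-1]
    if box: a=a[box[1]:box[3],box[0]:box[2]]
    cv2.imwrite("pics/"+name,cv2.resize(a,None,fx=s,fy=s,interpolation=cv2.INTER_CUBIC))
E
python3 - <<'E'
from h import *
np.set_printoptions(precision=4,suppress=True)
print(env.tcp_to_grasp, env.observe())
hts=dict(rod_grip=.12,rod_tip=.025,crossbar=.103,plunger_cap=.094,rest=0,shield=0,shutter_box=0)
for c in ["top","side"]:
    im=get(c); save(im,c+"0.png",s=1.5); print(c,im["world_from_camera"],im["fov_y"])
    C=cloud(im)
    for q,z in hts.items():
        for r in models.tip_of(c,q)[:2]:
            u=r["at"]; print(q,round(r["confidence"],2),np.round(u,1),at_z(im,u,z),C[int(np.clip(u[1],0,383)),int(np.clip(u[0],0,511))])
E
```

```text
-0.0187 {'time_s': 0.0, 'q': array([ 52.9262,  21.8418,  74.3848,   0.0011,  83.8561, -12.3375]), 'qvel': array([-0.0132, -0.1246,  0.0481,  0.0239, -0.0396,  0.0548]), 'joint_efforts': array([ -0.0018, -44.8451, -23.1279,  -0.0003,   0.0047,   0.    ]), 'position': array([0.23  , 0.4993, 0.2307]), 'tool_rot': array([[-0.9082,  0.4184, -0.0009],
       [ 0.4184,  0.9082, -0.0011],
       [ 0.0003, -0.0014, -1.    ]]), 'ft_force': array([ 0.0886, -0.8463,  0.2117]), 'wrist_torque': array([-0.0367,  0.0404,  0.0334]), 'gripper_force': 0.0, 'grip_width': 0.08524179286765159}
top [[-0.0079 -0.9828  0.1846  0.3071]
 [-1.      0.0071 -0.005  -0.047 ]
 [ 0.0036 -0.1846 -0.9828  1.2497]
 [ 0.      0.      0.      1.    ]] 48.68737022121783
rod_grip 0.95 [194.8 218.5] [0.4602 0.1133 0.12  ] [0.46   0.1138 0.1313]
rod_tip 0.72 [203.1 158.2] [0.6549 0.1053 0.025 ] [0.6491 0.1028 0.0476]
crossbar 0.41 [336.1 165.2] [ 0.6101 -0.2772  0.103 ] [ 0.6083 -0.2752  0.1119]
plunger_cap 0.51 [321.6 154.7] [ 0.6434 -0.2389  0.094 ] [ 0.6458 -0.2375  0.0929]
rest 0.5 [378. 215.] [ 0.4824 -0.4188  0.    ] [
[... 395 characters left out ...]
    1.    ]] 54.56779051598832
rod_grip 0.9 [294.8 216.1] [0.4552 0.1083 0.12  ] [0.4591 0.1209 0.1307]
rod_grip 0.5 [279.2 291.1] [0.5196 0.4041 0.12  ] [0.515  0.3223 0.0222]
rod_tip 0.76 [235.3 241.7] [0.647  0.1157 0.025 ] [0.6491 0.1023 0.0158]
crossbar 0.38 [243.9 162.2] [ 0.6242 -0.2594  0.103 ] [ 0.6274 -0.2533  0.1076]
rest 0.95 [292.  247.2] [0.4616 0.1221 0.    ] [0.4624 0.1294 0.0078]
rest 0.29 [310.2 275.7] [0.4165 0.2485 0.    ] [0.4201 0.2636 0.0199]
shield 0.76 [272.2 193.2] [ 0.5152 -0.1878  0.    ] [ 0.5165 -0.1732  0.0113]
shield 0.28 [279. 288.] [0.5133 0.2926 0.    ] [0.5153 0.3243 0.0375]
shutter_box 0.82 [249.5 186.8] [ 0.6057 -0.2367  0.    ] [ 0.6056 -0.1864  0.0381]
```

View pics/top0.png

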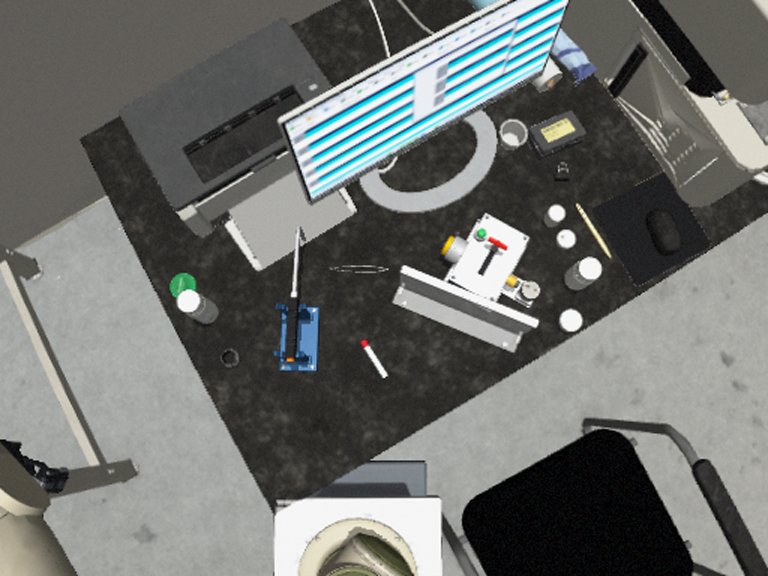

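View pics/side0.png

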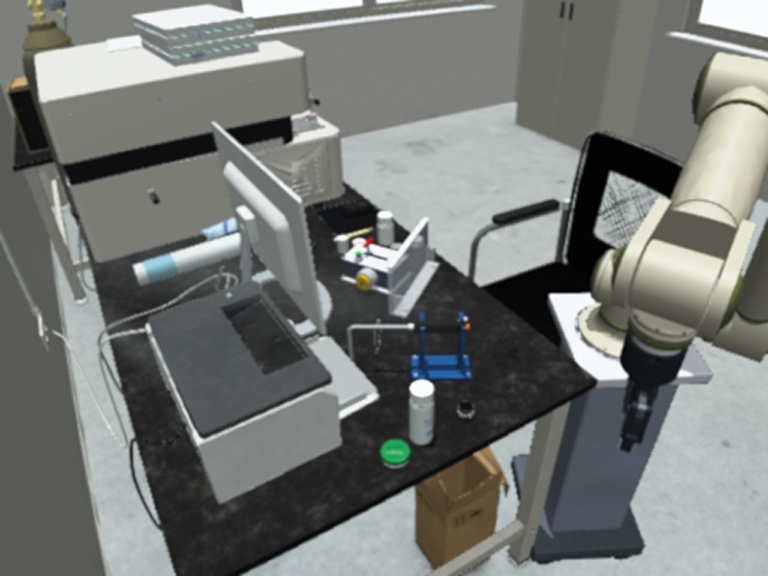

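The top view shows the rest and rod at about (300,340)/1.5, with the leg toward (300,230). The shield runs from (400,280) to (530,330), the crossbar (red) is at (497,243) and the green cap at (481,233). The monitor overhangs near the rod leg. Next I'll fit the poses from depth.

```bash
cat > m.py <<'E'
from h import *
np.set_printoptions(precision=4,suppress=True)
def line(P):
    c=P.mean(0); d=np.linalg.svd(P-c)[2][0]; return c,d*np.sign(d[0]),np.ptp((P-c)@d)
for c in ["top","side"]:
    im=get(c); C=cloud(im); px=im["pixels"].astype(int); R,G,B=px[...,0],px[...,1],px[...,2]
    X,Y,Z=C[...,0],C[...,1],C[...,2]; print("==",c)
    def rep(n,m,z=None):
        P=C[m]; 
        if len(P)<4: print(n,len(P)); return
        a=line(P[:,:2]); print(n,len(P),"c",a[0],"yaw",np.degrees(np.arctan2(a[1][1],a[1][0])),"len",a[2],"z",np.percentile(P[:,2],[5,50,95]))
        rect=cv2.minAreaRect(P[:,:2].astype(np.float32)*1000); print("    rect",rect)
    near=lambda x,y,r:(X-x)**2+(Y-y)**2<r*r
    rep("handle",(abs(Y-.113)<.04)&(X>.38)&(X<.53)&(Z>.115)&(Z<.145)&(px.max(-1)<80))
    rep("steel",(abs(Y-.11)<.04)&(X>.53)&(X<.67)&(Z>.105)&(Z<.14))
    rep("leg",(abs(Y-.11)<.04)&(X>.62)&(X<.67)&(Z>.03)&(Z<.10))
    rep("restbase",near(.46,.113,.12)&(Z>0.003)&(Z<.02)&(B>R+40))
    rep("resttop",near(.46,.113,.12)&(Z>0.13)&(Z<.16)&(B>R+40))
    rep("shieldtop",near(.53,-.2,.17)&(Z>.133)&(Z<.155))
    rep("lid",near(.6,-.25,.12)&(Z>.058)&(Z<.078))
    rep("red",near(.62,-.26,.08)&(R>130)&(G<80)&(B<80)&(Z>.08))
    v,u=np.where((R>130)&(G<80)&(B<80)&near(.62,-.26,.08)); print("   red px",u.mean(),v.mean(),at_z(im,(u.mean(),v.mean()),.103))
    v,u=np.where((G>R+40)&(G>B+30)&near(.64,-.24,.05)); 
    if len(u): print("   green px",u.mean(),v.mean(),at_z(im,(u.mean(),v.mean()),.094))
    mon=(X>.5)&(X<1)&(abs(Y+.1)<.5)&(Z>.15)&(Z<.6)&~near(.53,-.2,.17)
    for y in np.arange(-.4,.25,.05):
        s=mon&(abs(Y-y)<.025)
        if s.any():
            i=np.argmin(np.where(s,X,9)); print("  obstacle y%.2f minx"%y,C.reshape(-1,3)[i])
    for q in ["reach_rod","shield","shutter_box","crossbar","plunger_cap"]:
        for r in models.outline_of(c,q)[:1]: print(q,r["confidence"],r["bbox"],r["region"].sum())
    save(im,c+"1.png",(225,110,385,245) if c=="top" else (200,110,320,265),4 if c=="top" else 3.8)
E
python3 m.py
```

```text
== top
handle 302 c [0.4602 0.1133] yaw -2.190450426660738 len 0.11894008442972151 z [0.1203 0.1325 0.1363]
    rect ((465.9664306640625, 117.37885284423828), (47.49618911743164, 118.95572662353516), 87.73963928222656)
steel 124 c [0.5895 0.1088] yaw -2.5238033716458617 len 0.11870995888152205 z [0.1194 0.1244 0.1279]
    rect ((590.488525390625, 109.06462860107422), (8.108729362487793, 118.71612548828125), 87.39974975585938)
leg 19 c [0.6478 0.1054] yaw -65.40200776327782 len 0.007634011824390122 z [0.0411 0.0663 0.0945]
    rect ((647.756103515625, 105.31382751464844), (3.5436925888061523, 7.695995807647705), 30.445804595947266)
restbase 611 c [0.4482 0.1079] yaw -8.017391438693657 len 0.13177473380389657 z [0.007  0.0113 0.0161]
    rect ((455.2955322265625, 116.0948486328125), (74.55178833007812, 128.34083557128906), 88.97721099853516)
resttop 68 c [0.4514 0.1181] yaw 0.40628487558178716 len 0.09468192013842609 z [0.1312 0.1379 0.1419]
    rect ((455.5110168457031, 116.18291473388672), (53.22887420654297, 93.5208511352539), 88.8603286743164)
shieldtop 605 c [ 0.5113 -0.2024] yaw 
[... 3340 characters left out ...]
acle y-0.35 minx [ 0.9781 -0.3271  0.3227]
  obstacle y-0.30 minx [ 0.9472 -0.2794  0.4094]
  obstacle y-0.25 minx [ 0.9181 -0.2302  0.4078]
  obstacle y-0.20 minx [ 0.8853 -0.1763  0.4089]
  obstacle y-0.15 minx [ 0.8547 -0.1257  0.4103]
  obstacle y-0.10 minx [ 0.8293 -0.076   0.4094]
  obstacle y-0.05 minx [ 0.7958 -0.0264  0.4096]
  obstacle y-0.00 minx [0.7618 0.0228 0.1811]
  obstacle y0.05 minx [0.7261 0.0744 0.162 ]
  obstacle y0.10 minx [0.7054 0.0929 0.1636]
  obstacle y0.15 minx [0.7573 0.1737 0.1825]
  obstacle y0.20 minx [0.7252 0.2247 0.1834]
reach_rod 0.73 [245.8, 177.3, 35.8, 32.5] 872
shield 0.95 [273.4, 180.6, 34.2, 61.3] 1315
shutter_box 0.92 [247.5, 179.1, 39.0, 28.8] 849
```

{"method": "jog_arm", "body": {"plan": "0 0 -5.6 0 0 0 0;0 0 -5.6 0 0 0 0;0 0 -5.6 0 0 0 0;0 0 -5.6 0 0 0 0;0 0 0 -1.76 -2.68 0 0;0 0 0 -1.76 -2.68 0 0;0 0 0 -1.76 -2.68 0 0;0 0 0 -1.76 -2.68 0 0;0 0 0 -1.76 -2.68 0 0;0 0 0 -1.76 -2.68 0 0"}}

```text
time_s: 2.23
position: [0.3296, 0.3332, 0.2315]
tool_rot: [[-0.999, 0.041, 0.0], [0.041, 0.999, 0.0], [-0.0, 0.0, -1.0]]
ft_force: [1.4, 0.5, -0.6]
grip_width: 0.0855
gripper_force: 0.0
```

{"method": "jog_arm", "body": {"plan": "0 0 0 -1.76 -2.68 0 0;0 0 0 -1.76 -2.68 0 0;0 0 0 -1.76 -2.68 0 0;0 0 0 -1.76 -2.68 0 0;0 0 0 -1.76 -2.68 0 0;0 0 0 -1.76 -2.68 0 0;0 0 0 -1.76 -2.68 0 0;0 0 0 -1.76 -2.68 0 0;0 0 0 0 0 0 0;0 0 0 0 0 0 0"}}

```text
time_s: 3.07
position: [0.4615, 0.1135, 0.2311]
tool_rot: [[-0.999, 0.044, -0.0], [0.044, 0.999, 0.0], [0.0, 0.0, -1.0]]
ft_force: [-1.6, -0.2, 0.7]
grip_width: 0.0858
gripper_force: 0.0
```

```bash
cat > to.py <<'E'
# usage: to.py x y z [rodyaw] [grasp=1] : remaining turn (tool rotvec) and shift (cm, in tool axes after the turn)
import sys; from h import *; from scipy.spatial.transform import Rotation as Ro
np.set_printoptions(precision=4,suppress=True)
o=env.observe(); R=o["tool_rot"]; x,y,z,yaw=map(float,sys.argv[1:5]); a=np.radians(yaw)
ex=np.array([np.cos(a),np.sin(a),0]); ey=np.array([-np.sin(a),np.cos(a),0]); T=np.c_[-ex,ey,[0,0,-1]]
g=o["position"]+R[:,2]*env.tcp_to_grasp
print("t",o["time_s"],"grasp",g,"F",o["ft_force"],"M",o["wrist_torque"],"w",o["grip_width"],"gf",o["gripper_force"],"q",o["q"])
print("turn",Ro.from_matrix(R.T@T).as_rotvec(degrees=True),"shift cm",T.T@(np.array([x,y,z])-g)*100)
E
python3 to.py .461 .114 .12 -2.3
```

```text
t 3.0667 grasp [0.4615 0.1135 0.2498] F [-1.597  -0.1505  0.7144] M [-0.0454 -0.0046 -0.0113] w 0.08584360349862014 gf 0.0 q [ -0.5035  14.3133  85.6047   0.0089  80.1024 -88.0056]
turn [ 0.0081 -0.0207 -0.1995] shift cm [ 0.0551  0.0493 12.9845]
```

{"method": "jog_arm", "body": {"plan": "0 0 0 0 0 2.6 0;0 0 0 0 0 2.6 0;0 0 0 0 0 2.6 0;0 0 0 0 0 2.6 0;0 0 0 0 0 2.6 0;0 0 0 0 0 0 0;0 0 0 0 0 0 255;0 0 0 0 0 0 255;0 0 0 0 0 0 255;0 0 0 0 0 0 255", "grip_force": 110}}

```text
time_s: 3.9
position: [0.4617, 0.1147, 0.1027]
tool_rot: [[-0.999, 0.041, 0.003], [0.041, 0.999, 0.0], [-0.003, 0.0, -1.0]]
ft_force: [-0.1, -0.1, -0.3]
grip_width: 0.039
gripper_force: 0.0
```

{"method": "jog_arm", "body": {"plan": "0 0 0 0 0 0 255;0 0 0 0 0 0 255;0 0 0 0 0 0 255;0 0 0 0 0 0 255;0 0 0 0 0 0 255;0 0 0 0 0 0 255"}}

```text
time_s: 4.4
position: [0.4615, 0.1146, 0.1024]
tool_rot: [[-0.999, 0.041, 0.002], [0.041, 0.999, 0.0], [-0.002, 0.0, -1.0]]
ft_force: [-1.5, 0.0, 7.9]
grip_width: 0.0162
gripper_force: 107.8
```

```bash
python3 to.py .461 .114 .12 -2.3; sed -i 's/save(im,c+"1.png"/save(im,c+"_grasp.png"/' m.py; python3 m.py | egrep "==|handle|steel|leg"
```

```text
t 4.4 grasp [0.4614 0.1146 0.1211] F [-1.502   0.013   7.9456] M [-0.0131  0.2886 -0.0528] w 0.01615514096361715 gf 107.77352213859558 q [ -0.3664  22.8495  97.2846   0.0052  59.761  -88.018 ]
turn [ 0.0081  0.1048 -0.0511] shift cm [ 0.0401 -0.0586  0.1063]
== top
handle 0
steel 97 c [0.6035 0.1097] yaw -2.7958222652459295 len 0.09848581193625955 z [0.12   0.1246 0.1282]
leg 18 c [0.6479 0.1067] yaw -59.76895839266779 len 0.007532817135336387 z [0.0348 0.0608 0.0907]
== side
handle 222 c [0.4621 0.1248] yaw -5.000642556577065 len 0.10864178633607988 z [0.116  0.1283 0.1337]
steel 88 c [0.5976 0.1125] yaw -2.35310216047767 len 0.12542865863459557 z [0.1131 0.1218 0.125 ]
leg 36 c [0.6523 0.1104] yaw 3.018565198990536 len 0.009525268805226968 z [0.0351 0.0681 0.0963]
```

{"method": "jog_arm", "body": {"plan": "0 0 0 0 0 -1 255;0 0 0 0 0 -2 255;0 0 0 0 0 -3.5 255;0 0 0 0 0 -3.5 255;0 0 0 0 0 -3.5 255;0 0 0 0 0 -3.5 255;0 0 0 0 0 0 255;0 0 0 0 0 0 255"}}

```text
time_s: 5.67
position: [0.4613, 0.1145, 0.2726]
tool_rot: [[-0.999, 0.041, 0.003], [0.041, 0.999, -0.0], [-0.003, 0.0, -1.0]]
ft_force: [-0.0, -0.1, -2.9]
grip_width: 0.0165
gripper_force: 107.4
```

```bash
python3 to.py .465 -.198 .29 -23.5; python3 - <<'E'
from h import *
np.set_printoptions(precision=4,suppress=True)
for c in ["top","side"]:
    im=get(c); C=cloud(im); X,Y,Z=C[...,0],C[...,1],C[...,2]
    P=C[(abs(Y-.11)<.04)&(X>.53)&(X<.68)&(Z>.15)&(Z<.32)]
    if len(P): print(c,len(P)); st=P[P[:,0]<.63]; print(np.polyfit(st[:,0]-.4614,st[:,2],1),np.polyfit(st[:,0]-.4614,st[:,1],1)); lg=P[(P[:,0]>.63)&(P[:,2]<.27)]; print(lg.mean(0) if len(lg) else 0, lg[:,2].min() if len(lg) else 0)
    print([ (r["confidence"],r["at"]) for r in models.tip_of(c,"rod_tip")])
E
```

```text
t 5.6667 grasp [0.4612 0.1145 0.2913] F [-0.0006 -0.1321 -2.9099] M [-0.0609  0.1363 -0.0084] w 0.016480655776975432 gf 107.390695810318 q [ -0.367   12.4603  81.0708  -0.0019  86.2758 -88.0235]
turn [ 0.0404  0.19   21.1566] shift cm [-12.8087 -28.5113   0.134 ]
top 144
[-0.0064  0.2954] [-0.0395  0.1156]
[0.6486 0.107  0.2345] 0.2021523032687147
[(0.6, [190.5, 139.4])]
side 192
[0.0018 0.2888] [-0.043  0.118]
[0.6517 0.1101 0.2311] 0.19178425246173092
[(0.78, [230.8, 201.1])]
```

{"method": "jog_arm", "body": {"plan": "0 0 5.3 0 0 0 255;0 0 5.3 0 0 0 255;0 0 5.3 0 0 0 255;0 0 5.3 0 0 0 255;0 0 0 -1.28 -2.85 0 255;0 0 0 -1.28 -2.85 0 255;0 0 0 -1.28 -2.85 0 255;0 0 0 -1.28 -2.85 0 255;0 0 0 -1.28 -2.85 0 255;0 0 0 -1.28 -2.85 0 255"}}

```text
time_s: 6.7
position: [0.4626, -0.0743, 0.2702]
tool_rot: [[-0.917, 0.399, -0.002], [0.399, 0.917, 0.001], [0.002, 0.0, -1.0]]
ft_force: [-0.1, -1.3, -2.4]
grip_width: 0.0165
gripper_force: 107.6
```

{"method": "jog_arm", "body": {"plan": "0 0 0 -1.28 -2.85 0 255;0 0 0 -1.28 -2.85 0 255;0 0 0 -1.28 -2.85 0 255;0 0 0 -1.28 -2.85 0 255;0 0 0 0 0 0 255;0 0 0 0 0 0 255;0 0 0 0 0 0 255"}}

```text
time_s: 7.28
position: [0.4643, -0.1974, 0.2704]
tool_rot: [[-0.917, 0.4, -0.002], [0.4, 0.917, 0.002], [0.002, 0.001, -1.0]]
ft_force: [-0.4, 1.1, -1.0]
grip_width: 0.016
gripper_force: 107.8
```

```bash
python3 to.py .465 -.198 .29 -23.5; python3 - <<'E'
from h import *
np.set_printoptions(precision=4,suppress=True)
for c,b in [("top",(255,110,385,215)),("side",(200,110,320,200))]:
    im=get(c); save(im,c+"2.png",b,6)
    C=cloud(im); X,Y,Z=C[...,0],C[...,1],C[...,2]
    m=(abs(X-.62)<.06)&(abs(Y+.27)<.06)&(Z>.18)&(Z<.34); P=C[m]
    print(c,len(P))
    if len(P):
        lg=P[P[:,2]<.27]; print("leg",len(lg),lg.mean(0) if len(lg) else 0)
    px=im["pixels"].astype(int); R,G,B=px[...,0],px[...,1],px[...,2]
    M=(R>130)&(G<80)&(B<80)&((X-.62)**2+(Y+.265)**2<.07**2)&(Z>.085); v,u=np.where(M)
    if len(u): print("red",len(u),C[M].mean(0),at_z(im,(u.mean(),v.mean()),.103))
    print("pred tip px",proj(im,[.465+.19*.917,-.198-.19*.399,.195]),[ (r["confidence"],r["at"]) for r in models.tip_of(c,"rod_tip")])
E
```

```text
t 7.2833 grasp [ 0.4643 -0.1975  0.2891] F [-0.3905  1.0802 -0.9935] M [ 0.0524  0.0612 -0.0393] w 0.015996743914631958 gf 107.7905023097992 q [ -36.5117   15.7281   76.9367    0.0136   87.4636 -102.9583]
turn [ 0.0421 -0.1221 -0.054 ] shift cm [-0.0827 -0.0219 -0.0907]
top 90
leg 21 [ 0.6365 -0.2688  0.2255]
pred tip px [[340.8548 145.3502]] [(0.53, [337.1, 147.3])]
side 88
leg 38 [ 0.637  -0.2699  0.2319]
red 12 [ 0.6191 -0.2648  0.1056] [ 0.6194 -0.2692  0.103 ]
pred tip px [[238.9831 139.8042]] [(0.7, [237.9, 139.9])]
```

View pics/side2.png

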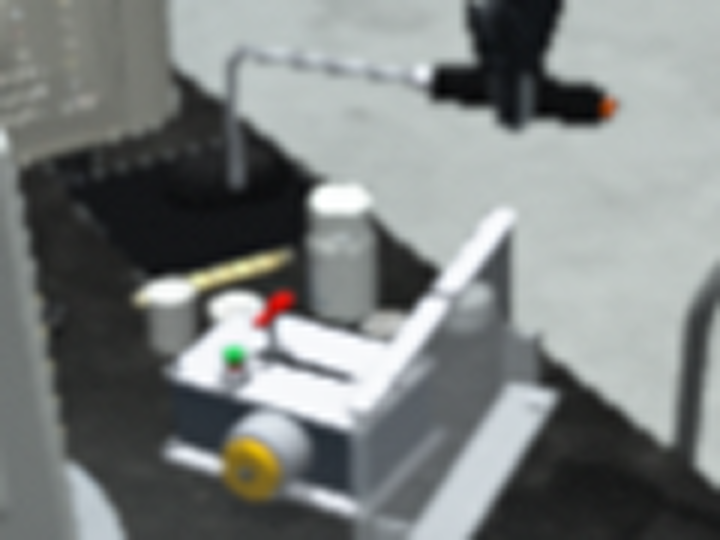

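The side view shows the leg (crop 237,185) over the lid, behind the red bar (272,308) and clear of the plunger (235,355). I'll lower it.

{"method": "jog_arm", "body": {"plan": "0 0 0 0 0 2.4 255;0 0 0 0 0 2.4 255;0 0 0 0 0 2.4 255;0 0 0 0 0 2 255;0 0 0 0 0 1 255;0 0 0 0 0 0.5 255;0 0 0 0 0 0.5 255;0 0 0 0 0 0 255;0 0 0 0 0 0 255;0 0 0 0 0 0 255"}}

```text
time_s: 8.32
position: [0.4649, -0.198, 0.1601]
tool_rot: [[-0.917, 0.399, 0.001], [0.399, 0.917, -0.001], [-0.002, -0.0, -1.0]]
ft_force: [0.1, -0.9, -2.4]
grip_width: 0.0166
gripper_force: 107.9
```

```bash
cat > st.py <<'E'
from h import *
np.set_printoptions(precision=4,suppress=True)
o=env.observe(); R=o["tool_rot"]; a=np.radians(-23.5); ex=np.array([np.cos(a),np.sin(a),0]);ey=np.array([-ex[1],ex[0],0])
print("t",o["time_s"],"gf",o["gripper_force"],"w",o["grip_width"])
for c in ["side","top"]:
    im=get(c); o=env.observe(); g=o["position"]+R[:,2]*env.tcp_to_grasp
    print(c,"grasp shieldx %.4f"%((g-[.5145,-.2005,0])@ex),"exp leg",(g+.19*ex),"F ex %.2f ey %.2f z %.2f"%(o["ft_force"]@ex,o["ft_force"]@ey,o["ft_force"][2]),"Mey %.3f"%(o["wrist_torque"]@ey))
    C=cloud(im); X,Y,Z=C[...,0],C[...,1],C[...,2]
    px=im["pixels"].astype(int); Rr,G,B=px[...,0],px[...,1],px[...,2]
    M=(Rr>130)&(G<80)&(B<80)&((X-.6)**2+(Y+.26)**2<.09**2)&(Z>.085); v,u=np.where(M)
    if len(u): q=at_z(im,(u.mean(),v.mean()),.103); print("  red",len(u),q,"along ex %.4f"%((q-[.619,-.265,.103])@ex))
    M=(G>Rr+40)&(G>B+30)&((X-.644)**2+(Y+.235)**2<.03**2); v,u=np.where(M)
    if len(u): print("  green",len(u),"row %.2f col %.2f"%(v.mean(),u.mean()),"z",np.median(Z[M]))
    m=(((X-.60)**2+(Y+.26)**2)<.08**2)&(Z>.112)&(Z<.165)&(((C-[.5145,-.2005,0])@ex)>.03); P=C[m]
    if len(P): print("  leg",len(P),P.mean(0),"along ex from bar0 %.4f ey %.4f"%((P.mean(0)-[.619,-.265,0])@ex,(P.mean(0)-[.619,-.265,0])@ey))
    m=(((X-.60)**2+(Y+.26)**2)<.12**2)&(Z>.165)&(Z<.20)&(((C-[.5145,-.2005,0])@ex)>-.02); P=C[m]
    if len(P)>5: s=(P-[.5145,-.2005,0])@ex; k=s<s.max()-.015; print("  rod pitch deg %.2f"%np.degrees(np.polyfit(s[k],P[k,2],1)[0]))
    b=(200,110,320,200) if c=="side" else (255,110,385,215)
    save(im,c+"_t%.1f.png"%o["time_s"],b,6)
E
python3 st.py
```

```text
t 8.3167 gf 107.88758039474487 w 0.016563482313482484
side grasp shieldx -0.0465 exp leg [ 0.6391 -0.2737  0.1788] F ex -0.12 ey 0.18 z -1.83 Mey 0.057
  red 11 [ 0.619  -0.2693  0.103 ] along ex 0.0017
  green 10 row 168.50 col 238.50 z 0.0895526652410954
  leg 24 [ 0.641  -0.2712  0.1406] along ex from bar0 0.0227 ey 0.0031
  rod pitch deg -0.97
top grasp shieldx -0.0466 exp leg [ 0.639  -0.2737  0.1787] F ex 0.86 ey -0.03 z -2.31 Mey 0.066
  red 22 [ 0.6206 -0.2616  0.103 ] along ex 0.0001
  green 28 row 154.79 col 320.50 z 0.09314852038072352
  leg 8 [ 0.636  -0.2656  0.1308] along ex from bar0 0.0158 ey 0.0062
  rod pitch deg -0.94
```

{"method": "jog_arm", "body": {"plan": "0 0 0 0.2 0 0 255;0 0 0 0.2 0 0 255;0 0 0 0.2 0 0 255;0 0 0 0.2 0 0 255;0 0 0 0.1 0 0 255;0 0 0 0.1 0 0 255;0 0 0 0.1 0 0 255;0 0 0 0.1 0 0 255;0 0 0 0.1 0 0 255;0 0 0 0.1 0 0 255"}}

```text
time_s: 9.25
position: [0.452, -0.1924, 0.1594]
tool_rot: [[-0.917, 0.399, 0.001], [0.399, 0.917, -0.0], [-0.001, 0.0, -1.0]]
ft_force: [3.3, -1.9, -3.0]
grip_width: 0.0163
gripper_force: 107.6
```

```bash
python3 st.py
```

```text
t 9.25 gf 107.59906053543091 w 0.016251468603442086
side grasp shieldx -0.0608 exp leg [ 0.6261 -0.268   0.1781] F ex 2.40 ey 0.78 z -3.89 Mey -0.455
  red 17 [ 0.6172 -0.2685  0.103 ] along ex -0.0003
  green 9 row 168.67 col 238.44 z 0.09057935581720655
  leg 24 [ 0.6281 -0.265   0.1393] along ex from bar0 0.0084 ey 0.0037
  rod pitch deg -0.98
top grasp shieldx -0.0607 exp leg [ 0.6261 -0.268   0.1781] F ex 3.05 ey 1.70 z -2.18 Mey -0.462
  red 21 [ 0.6179 -0.2619  0.103 ] along ex -0.0022
  green 29 row 154.72 col 320.59 z 0.09249394534840949
  leg 11 [ 0.6223 -0.2611  0.131 ] along ex from bar0 0.0014 ey 0.0049
  rod pitch deg 0.58
```

{"method": "jog_arm", "body": {"plan": "0 0 0 0.1 0 0 255;0 0 0 0.1 0 0 255;0 0 0 0.1 0 0 255;0 0 0 0.1 0 0 255;0 0 0 0.1 0 0 255;0 0 0 0.1 0 0 255;0 0 0 0.1 0 0 255;0 0 0 0.1 0 0 255;0 0 0 0.1 0 0 255"}}

```text
time_s: 10.1
position: [0.4434, -0.1886, 0.1593]
tool_rot: [[-0.917, 0.399, 0.0], [0.399, 0.917, -0.0], [-0.0, -0.0, -1.0]]
ft_force: [4.6, -1.6, -3.2]
grip_width: 0.0164
gripper_force: 107.7
```

```bash
python3 st.py
```

```text
t 10.1 gf 107.70530462265015 w 0.01637843828843874
side grasp shieldx -0.0701 exp leg [ 0.6175 -0.2643  0.1781] F ex 2.75 ey 0.97 z -2.27 Mey -0.567
  red 15 [ 0.6099 -0.2639  0.103 ] along ex -0.0088
  green 9 row 168.67 col 238.44 z 0.09137014209262206
  leg 23 [ 0.6203 -0.2607  0.138 ] along ex from bar0 -0.0005 ey 0.0045
  rod pitch deg -0.69
top grasp shieldx -0.0700 exp leg [ 0.6175 -0.2644  0.1781] F ex 1.90 ey 0.94 z -1.73 Mey -0.410
  red 25 [ 0.6096 -0.2566  0.103 ] along ex -0.0120
  green 28 row 154.79 col 320.50 z 0.09180729611996652
  leg 9 [ 0.6147 -0.2581  0.1271] along ex from bar0 -0.0067 ey 0.0046
  rod pitch deg -0.81
```

```bash
cat > f.py <<'E'
from h import *
a=np.radians(-23.5); ex=np.array([np.cos(a),np.sin(a),0]);ey=np.array([-ex[1],ex[0],0]); L=[]
for i in range(4):
    im=get("side"); o=env.observe(); g=o["position"]+o["tool_rot"][:,2]*env.tcp_to_grasp
    L.append([(g-[.5145,-.2005,0])@ex,o["ft_force"]@ex,o["wrist_torque"]@ey])
px=im["pixels"].astype(int); s=px[155:175,230:247]; G=(s[...,1]>s[...,0]+40)&(s[...,1]>s[...,2]+30); R=(s[...,0]>s[...,1]+50)
v,u=np.where(G)
print("t %.2f sx %.4f Fex %.2f Mey %.3f"%(o["time_s"],*np.mean(L,0)),"green",G.sum(),"row %.2f"%(v.mean()+155))
E
```

{"method": "jog_arm", "body": {"plan": "0 0 0 0.1 0 0 255;0 0 0 0.1 0 0 255;0 0 0 0 0 0 255"}}

```text
time_s: 10.45
position: [0.4415, -0.1878, 0.1594]
tool_rot: [[-0.917, 0.399, -0.0], [0.399, 0.917, 0.0], [0.0, 0.0, -1.0]]
ft_force: [2.8, 0.2, -1.9]
grip_width: 0.0164
gripper_force: 107.7
```

```bash
python3 f.py
```

```text
t 10.65 sx -0.0720 Fex 2.47 Mey -0.446 green 9 row 168.67
```

{"method": "jog_arm", "body": {"plan": "0 0 0 0.1 0 0 255;0 0 0 0.1 0 0 255;0 0 0 0 0 0 255"}}

```text
time_s: 10.9
position: [0.4397, -0.187, 0.1593]
tool_rot: [[-0.917, 0.399, -0.0], [0.399, 0.917, 0.0], [0.0, 0.0, -1.0]]
ft_force: [2.4, 0.4, -3.3]
grip_width: 0.0162
gripper_force: 107.7
```

```bash
python3 f.py
```

```text
t 11.10 sx -0.0739 Fex 2.83 Mey -0.474 green 9 row 168.67
```

{"method": "jog_arm", "body": {"plan": "0 0 0 0.1 0 0 255;0 0 0 0.1 0 0 255;0 0 0 0 0 0 255"}}

```text
time_s: 11.35
position: [0.4378, -0.1862, 0.1593]
tool_rot: [[-0.917, 0.399, -0.0], [0.399, 0.917, 0.0], [0.0, 0.0, -1.0]]
ft_force: [3.2, -0.4, -2.7]
grip_width: 0.0158
gripper_force: 107.7
```

```bash
python3 f.py
```

```text
t 11.55 sx -0.0760 Fex 2.13 Mey -0.491 green 9 row 168.67
```

{"method": "jog_arm", "body": {"plan": "0 0 0 0.1 0 0 255;0 0 0 0.1 0 0 255;0 0 0 0 0 0 255"}}

```text
time_s: 11.8
position: [0.436, -0.1854, 0.1593]
tool_rot: [[-0.917, 0.399, -0.0], [0.399, 0.917, -0.0], [0.0, -0.0, -1.0]]
ft_force: [2.5, 0.2, -2.5]
grip_width: 0.0161
gripper_force: 107.8
```

```bash
python3 f.py
```

```text
t 12.00 sx -0.0780 Fex 2.41 Mey -0.452 green 9 row 168.67
```

{"method": "jog_arm", "body": {"plan": "0 0 0 0.1 0 0 255;0 0 0 0.1 0 0 255;0 0 0 0 0 0 255"}}

```text
time_s: 12.25
position: [0.4342, -0.1845, 0.1593]
tool_rot: [[-0.917, 0.399, -0.0], [0.399, 0.917, 0.0], [0.0, 0.0, -1.0]]
ft_force: [3.2, -0.1, -2.5]
grip_width: 0.0166
gripper_force: 107.8
```

```bash
python3 f.py
```

```text
t 12.45 sx -0.0799 Fex 2.29 Mey -0.490 green 9 row 168.67
```

{"method": "jog_arm", "body": {"plan": "0 0 0 0.1 0 0 255;0 0 0 0.1 0 0 255;0 0 0 0 0 0 255"}}

```text
time_s: 12.7
position: [0.4323, -0.1838, 0.1593]
tool_rot: [[-0.917, 0.399, -0.0], [0.399, 0.917, 0.0], [0.0, 0.0, -1.0]]
ft_force: [3.4, 0.9, -3.3]
grip_width: 0.0165
gripper_force: 107.8
```

```bash
python3 f.py
```

```text
t 12.90 sx -0.0820 Fex 2.67 Mey -0.489 green 9 row 168.67
```

{"method": "jog_arm", "body": {"plan": "0 0 0 0.1 0 0 255;0 0 0 0.1 0 0 255;0 0 0 0 0 0 255"}}

```text
time_s: 13.15
position: [0.4305, -0.183, 0.1593]
tool_rot: [[-0.917, 0.399, -0.0], [0.399, 0.917, 0.0], [0.0, 0.0, -1.0]]
ft_force: [2.7, 0.0, -2.6]
grip_width: 0.0162
gripper_force: 107.8
```

```bash
python3 f.py
```

```text
t 13.35 sx -0.0840 Fex 2.51 Mey -0.481 green 9 row 168.67
```

{"method": "jog_arm", "body": {"plan": "0 0 0 0.1 0 0 255;0 0 0 0.1 0 0 255;0 0 0 0 0 0 255"}}

```text
time_s: 13.6
position: [0.4287, -0.1822, 0.1593]
tool_rot: [[-0.917, 0.399, -0.0], [0.399, 0.917, 0.0], [0.0, 0.0, -1.0]]
ft_force: [3.3, 0.7, -1.8]
grip_width: 0.0163
gripper_force: 107.8
```

```bash
python3 f.py
```

```text
t 13.80 sx -0.0859 Fex 2.55 Mey -0.476 green 9 row 168.67
```

{"method": "jog_arm", "body": {"plan": "0 0 0 0.1 0 0 255;0 0 0 0.1 0 0 255;0 0 0 0 0 0 255"}}

```text
time_s: 14.05
position: [0.4269, -0.1814, 0.1593]
tool_rot: [[-0.917, 0.399, 0.0], [0.399, 0.917, 0.0], [-0.0, 0.0, -1.0]]
ft_force: [3.3, -0.5, -1.5]
grip_width: 0.0165
gripper_force: 107.8
```

```bash
python3 f.py
```

```text
t 14.25 sx -0.0880 Fex 2.45 Mey -0.495 green 9 row 168.67
```

{"method": "jog_arm", "body": {"plan": "0 0 0 0.1 0 0 255;0 0 0 0.1 0 0 255;0 0 0 0 0 0 255"}}

```text
time_s: 14.5
position: [0.425, -0.1806, 0.1593]
tool_rot: [[-0.917, 0.399, 0.0], [0.399, 0.917, 0.0], [0.0, 0.0, -1.0]]
ft_force: [3.4, -0.3, -2.3]
grip_width: 0.0164
gripper_force: 107.8
```

```bash
python3 f.py
```

```text
t 14.70 sx -0.0900 Fex 2.58 Mey -0.436 green 9 row 168.67
```

{"method": "jog_arm", "body": {"plan": "0 0 0 0.1 0 0 255;0 0 0 0.1 0 0 255;0 0 0 0 0 0 255"}}

```text
time_s: 14.95
position: [0.4232, -0.1798, 0.1593]
tool_rot: [[-0.917, 0.399, 0.0], [0.399, 0.917, 0.0], [0.0, 0.0, -1.0]]
ft_force: [3.2, -0.5, -2.0]
grip_width: 0.0167
gripper_force: 107.8
```

```bash
python3 f.py
```

```text
t 15.15 sx -0.0919 Fex 2.11 Mey -0.527 green 9 row 168.67
```

{"method": "jog_arm", "body": {"plan": "0 0 0 0.1 0 0 255;0 0 0 0.1 0 0 255;0 0 0 0 0 0 255"}}

```text
time_s: 15.4
position: [0.4217, -0.1791, 0.1594]
tool_rot: [[-0.917, 0.399, 0.001], [0.399, 0.917, -0.0], [-0.001, 0.0, -1.0]]
ft_force: [4.7, -0.5, -3.0]
grip_width: 0.016
gripper_force: 107.6
```

```bash
python3 f.py
```

```text
t 15.60 sx -0.0936 Fex 4.96 Mey -0.800 green 9 row 168.67
```

{"method": "jog_arm", "body": {"plan": "0 0 0 0.05 0 0 255;0 0 0 0.05 0 0 255;0 0 0 0 0 0 255;0 0 0 0 0 0 255"}}

```text
time_s: 15.93
position: [0.421, -0.1788, 0.1594]
tool_rot: [[-0.917, 0.399, 0.001], [0.399, 0.917, -0.0], [-0.001, 0.0, -1.0]]
ft_force: [7.0, -0.8, -3.2]
grip_width: 0.0166
gripper_force: 107.6
```

```bash
python3 f.py
```

```text
t 16.13 sx -0.0944 Fex 5.64 Mey -0.986 green 9 row 168.67
```

{"method": "jog_arm", "body": {"plan": "0 0 0 0.05 0 0 255;0 0 0 0.05 0 0 255;0 0 0 0 0 0 255;0 0 0 0 0 0 255"}}

```text
time_s: 16.47
position: [0.4202, -0.1785, 0.1594]
tool_rot: [[-0.917, 0.399, 0.001], [0.399, 0.917, -0.001], [-0.002, 0.0, -1.0]]
ft_force: [7.9, -1.8, -3.9]
grip_width: 0.0163
gripper_force: 107.5
```

```bash
python3 f.py
```

```text
t 16.67 sx -0.0953 Fex 6.96 Mey -1.087 green 10 row 168.80
```

{"method": "jog_arm", "body": {"plan": "0 0 0 0.05 0 0 255;0 0 0 0 0 0 255;0 0 0 0 0 0 255"}}

```text
time_s: 16.92
position: [0.4196, -0.1782, 0.1594]
tool_rot: [[-0.917, 0.399, 0.001], [0.399, 0.917, -0.0], [-0.001, 0.0, -1.0]]
ft_force: [6.6, -0.8, -3.5]
grip_width: 0.0166
gripper_force: 107.5
```

```bash
python3 f.py
```

```text
t 17.12 sx -0.0959 Fex 6.36 Mey -0.980 green 10 row 169.80
```

```bash
python3 f.py; python3 st.py; python3 - <<'E'
from h import *
a=cv2.imread("pics/side2.png"); import glob,os
b=cv2.imread(max(glob.glob("pics/side_t*.png"),key=os.path.getmtime))
cv2.imwrite("pics/cmp.png",np.hstack([cv2.resize(i[270:430,150:350],None,fx=2,fy=2) for i in (a,b)]))
E
```

```text
t 17.32 sx -0.0959 Fex 5.99 Mey -0.971 green 10 row 169.80
t 17.3167 gf 107.50705361366272 w 0.01600932852897097
side grasp shieldx -0.0959 exp leg [ 0.5938 -0.254   0.1781] F ex 6.48 ey 2.29 z -4.04 Mey -0.957
  red 11 [ 0.5888 -0.2473  0.103 ] along ex -0.0347
  green 10 row 169.80 col 238.50 z 0.08499108412915785
  leg 27 [ 0.5962 -0.2484  0.1376] along ex from bar0 -0.0276 ey 0.0061
  rod pitch deg -0.02
top grasp shieldx -0.0959 exp leg [ 0.5938 -0.254   0.1781] F ex 5.94 ey 1.93 z -3.49 Mey -0.978
  red 25 [ 0.5897 -0.2425  0.103 ] along ex -0.0359
  green 29 row 155.41 col 320.28 z 0.08533357456670987
  leg 11 [ 0.5912 -0.2491  0.127 ] along ex from bar0 -0.0318 ey 0.0035
  rod pitch deg -0.17
```

View pics/cmp.png

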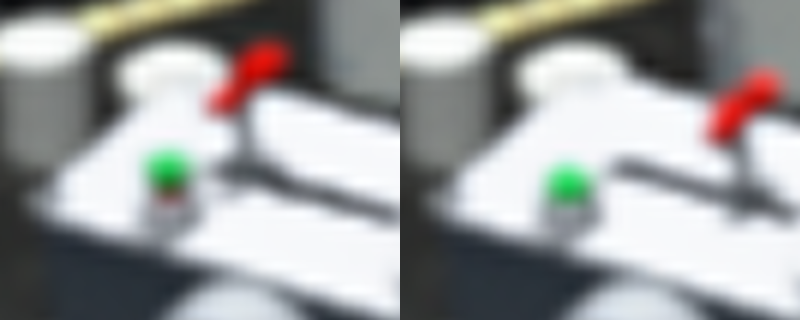

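The pair shows the plunger dropped: the green cap sits low at right (568,183) and the red band seen at left (168,195) is gone. I'll back the leg off the bar and lift.

{"method": "jog_arm", "body": {"plan": "0 0 0 -0.2 0 0 255;0 0 0 -0.3 0 0 255;0 0 0 -0.4 0 0 255;0 0 0 -0.4 0 0 255;0 0 0 0 0 0 255;0 0 0 0 0 -1.5 255;0 0 0 0 0 -3 255;0 0 0 0 0 -3 255;0 0 0 0 0 -3 255;0 0 0 0 0 -1.5 255"}}

```text
time_s: 18.25
position: [0.4315, -0.1836, 0.2827]
tool_rot: [[-0.917, 0.399, 0.003], [0.399, 0.917, -0.003], [-0.004, -0.001, -1.0]]
ft_force: [0.0, -0.3, -2.0]
grip_width: 0.0163
gripper_force: 107.9
```

```bash
python3 to.py .4614 .1146 .298 -2.35; python3 f.py
```

```text
t 18.25 grasp [ 0.4315 -0.1835  0.3014] F [ 0.023  -0.3345 -1.9756] M [ 0.0021  0.0706 -0.0085] w 0.016335206927001803 gf 107.88015604019165 q [ -37.5523   11.4145   80.7816   -0.0086   87.5551 -104.0147]
turn [ -0.1121   0.2239 -21.1873] shift cm [-1.7685 29.9114  0.3412]
t 18.45 sx -0.0830 Fex -0.29 Mey 0.043 green 10 row 169.80
```

{"method": "jog_arm", "body": {"plan": "0 0 -5.3 0 0 0 255;0 0 -5.3 0 0 0 255;0 0 -5.3 0 0 0 255;0 0 -5.3 0 0 0 255;0 0 0 -0.177 3 0 255;0 0 0 -0.177 3 0 255;0 0 0 -0.177 3 0 255;0 0 0 -0.177 3 0 255;0 0 0 -0.177 3 0 255;0 0 0 -0.177 3 0 255"}}

```text
time_s: 19.28
position: [0.4483, -0.0023, 0.2775]
tool_rot: [[-0.999, 0.041, -0.004], [0.041, 0.999, 0.001], [0.004, 0.001, -1.0]]
ft_force: [0.5, -0.3, -0.9]
grip_width: 0.0162
gripper_force: 108.0
```

{"method": "jog_arm", "body": {"plan": "0 0 0 -0.177 3 0 255;0 0 0 -0.177 3 0 255;0 0 0 -0.177 3 0 255;0 0 0 -0.177 2.9 0 255;0 0 0 0 0 0 255;0 0 0 0 0 0 255;0 0 0 0 0 0 255"}}

```text
time_s: 19.87
position: [0.4606, 0.1144, 0.278]
tool_rot: [[-0.999, 0.041, -0.003], [0.041, 0.999, -0.0], [0.003, -0.0, -1.0]]
ft_force: [-0.3, 0.0, -2.2]
grip_width: 0.016
gripper_force: 108.1
```

```bash
python3 to.py .4614 .1146 .121 -2.35; python3 - <<'E'
from h import *
np.set_printoptions(precision=4,suppress=True)
for c in ["top","side"]:
    im=get(c); C=cloud(im); X,Y,Z=C[...,0],C[...,1],C[...,2]
    P=C[(abs(Y-.11)<.04)&(X>.53)&(X<.68)&(Z>.15)&(Z<.33)]
    st=P[P[:,0]<.63]; print(c,np.polyfit(st[:,0]-.4614,st[:,2],1),np.polyfit(st[:,0]-.4614,st[:,1],1)); lg=P[(P[:,0]>.63)&(P[:,2]<.27)]; print(lg.mean(0), lg[:,2].min())
E
```

```text
t 19.8667 grasp [0.4606 0.1144 0.2967] F [-0.3226  0.0118 -2.2231] M [ 0.0081  0.0574 -0.0185] w 0.016017871945457625 gf 108.14485788345337 q [ -0.37    12.3578  80.3205  -0.0198  87.4822 -88.0393]
turn [-0.0252 -0.1597  0.0202] shift cm [-0.0762  0.0186 17.5677]
top [-0.0205  0.3017] [-0.0415  0.1158]
[0.6474 0.107  0.2378] 0.20595544137551225
side [-0.0292  0.3005] [-0.0559  0.1198]
[0.6518 0.1101 0.2367] 0.2038587648423329
```

{"method": "jog_arm", "body": {"plan": "0 0 0 -0.08 0 2.5 255;0 0 0 0 0 2.5 255;0 0 0 0 0 2.5 255;0 0 0 0 0 2.5 255;0 0 0 0 0 2.5 255;0 0 0 0 0 1.5 255;0 0 0 0 0 1 255;0 0 0 0 0 1 255;0 0 0 0 0 0.5 255;0 0 0 0 0 0.5 255"}}

```text
time_s: 20.8
position: [0.4618, 0.114, 0.1089]
tool_rot: [[-0.999, 0.042, -0.0], [0.042, 0.999, -0.0], [0.0, -0.0, -1.0]]
ft_force: [0.4, -0.2, -1.5]
grip_width: 0.0164
gripper_force: 108.2
```

{"method": "jog_arm", "body": {"plan": "0 0 0 0 0 0.2 255;0 0 0 0 0 0.2 255;0 0 0 0 0 0 255;0 0 0 0 0 0 255"}}

```text
time_s: 21.13
position: [0.462, 0.1147, 0.1056]
tool_rot: [[-0.999, 0.041, 0.001], [0.041, 0.999, -0.0], [-0.001, 0.0, -1.0]]
ft_force: [-0.4, -0.2, -1.4]
grip_width: 0.0164
gripper_force: 108.2
```

```bash
python3 to.py .4614 .1146 .121 -2.35; python3 m.py | egrep "==|steel|leg|rest"
```

```text
t 21.1333 grasp [0.462  0.1147 0.1243] F [-0.3979 -0.1855 -1.4339] M [ 0.0157  0.0453 -0.0135] w 0.01636999993563229 gf 108.21522116661072 q [ -0.3497  22.6429  96.9191   0.0001  60.3987 -88.0052]
turn [0.0015 0.0392 0.0054] shift cm [ 0.0561 -0.0106  0.3337]
== top
steel 98 c [0.6042 0.1099] yaw -2.2156343953138657 len 0.09726747872145365 z [0.122  0.127  0.1313]
leg 21 c [0.6487 0.1068] yaw -60.71431561645179 len 0.007706682532960448 z [0.0342 0.066  0.0983]
restbase 153 c [0.4334 0.0874] yaw -4.42431763486545 len 0.12528148495720878 z [0.007  0.0108 0.0146]
resttop 0
== side
steel 122 c [0.5941 0.1124] yaw -2.4684954813250823 len 0.12583835255794817 z [0.1184 0.1243 0.1276]
leg 37 c [0.6525 0.1106] yaw 3.437529287421027 len 0.009777132352143919 z [0.0362 0.0687 0.0969]
restbase 542 c [0.459  0.1224] yaw -4.181838771304643 len 0.12844970855557908 z [0.0065 0.0096 0.014 ]
resttop 38 c [0.4672 0.1087] yaw 0.6186585782298446 len 0.09140950952230154 z [0.1304 0.1355 0.14  ]
```

Well within the forks and 2–3 mm above seating. I'll lower slowly to contact.

{"method": "jog_arm", "body": {"plan": "0 0 0 0.05 0 0.1 255;0 0 0 0 0 0.1 255;0 0 0 0 0 0 255;0 0 0 0 0 0 255"}}

```text
time_s: 22.07
position: [0.4612, 0.1147, 0.1032]
tool_rot: [[-0.999, 0.041, -0.0], [0.041, 0.999, 0.0], [0.0, 0.0, -1.0]]
ft_force: [-0.3, 0.9, -1.2]
grip_width: 0.0161
gripper_force: 108.2
```

{"method": "jog_arm", "body": {"plan": "0 0 0 0 0 0.05 255;0 0 0 0 0 0 255;0 0 0 0 0 0 255"}}

```text
time_s: 22.32
position: [0.4613, 0.1147, 0.1028]
tool_rot: [[-0.999, 0.041, -0.0], [0.041, 0.999, -0.0], [0.0, -0.0, -1.0]]
ft_force: [0.1, -0.5, -1.9]
grip_width: 0.0164
gripper_force: 108.2
```

{"method": "jog_arm", "body": {"plan": "0 0 0 0 0 0.05 255;0 0 0 0 0 0.05 255;0 0 0 0 0 0 255;0 0 0 0 0 0 255"}}

```text
time_s: 22.65
position: [0.4613, 0.1148, 0.1024]
tool_rot: [[-0.999, 0.041, 0.001], [0.041, 0.999, -0.0], [-0.001, -0.0, -1.0]]
ft_force: [-2.5, -0.1, 4.8]
grip_width: 0.0161
gripper_force: 109.5
```

{"method": "jog_arm", "body": {"plan": "0 0 0 0 0 0 200;0 0 0 0 0 0 150;0 0 0 0 0 0 80;0 0 0 0 0 0 0;0 0 0 0 0 0 0;0 0 0 0 0 0 0;0 0 0 0 0 0 0;0 0 0 0 0 0 0;0 0 0 0 0 0 0;0 0 0 0 0 0 0"}}

```text
time_s: 23.48
position: [0.4613, 0.1147, 0.1018]
tool_rot: [[-0.999, 0.041, 0.0], [0.041, 0.999, 0.0], [-0.0, 0.0, -1.0]]
ft_force: [-0.9, -0.3, -0.4]
grip_width: 0.0852
gripper_force: 0.0
```

{"method": "jog_arm", "body": {"plan": "0 0 0 0 0 -1 0;0 0 0 0 0 -2 0;0 0 0 0 0 -3 0;0 0 0 0 0 -3 0;0 0 0 0 0 -3 0;0 0 0 0 0 -3 0;0 0 0 3 0 0 0;0 0 0 3 0 0 0;0 0 0 3 0 0 0;0 0 0 0 0 0 0"}}

```text
time_s: 24.32
position: [0.367, 0.1189, 0.252]
tool_rot: [[-0.999, 0.04, -0.001], [0.04, 0.999, 0.0], [0.001, 0.0, -1.0]]
ft_force: [0.6, -0.3, 1.4]
grip_width: 0.0856
gripper_force: 0.0
```

```bash
python3 m.py | egrep "==|handle|steel|leg|rest"; python3 f.py; python3 - <<'E'
from h import *
save(get("side"),"end_side.png",(190,110,350,265),3.8)
E
```

```text
== top
handle 166 c [0.4853 0.1134] yaw 5.20202971547633 len 0.10885945041362344 z [0.1178 0.1324 0.1366]
steel 126 c [0.5899 0.1106] yaw -2.646107659812246 len 0.1211336857563553 z [0.1191 0.1247 0.1282]
leg 20 c [0.6478 0.1071] yaw -68.7703420816767 len 0.007606405929364686 z [0.032  0.0678 0.0981]
restbase 422 c [0.4609 0.098 ] yaw 7.027379813928323 len 0.11913066341253983 z [0.0071 0.0115 0.0162]
resttop 42 c [0.4729 0.1114] yaw 20.451196461667337 len 0.10426905396851982 z [0.1309 0.1388 0.1433]
== side
handle 244 c [0.463  0.1226] yaw -3.3162159501103172 len 0.10856189010192618 z [0.1167 0.1292 0.1333]
steel 88 c [0.5975 0.1129] yaw -2.7406606313263744 len 0.12597078529036349 z [0.1127 0.1227 0.1251]
leg 38 c [0.6521 0.1105] yaw 6.187703727116915 len 0.009440767998061208 z [0.0338 0.0669 0.0957]
restbase 548 c [0.4586 0.1222] yaw -3.4692775244476266 len 0.12809206564030567 z [0.006  0.0098 0.014 ]
resttop 37 c [0.464  0.1109] yaw -1.759100073019884 len 0.09134105720444444 z [0.1307 0.1365 0.1407]
t 25.12 sx -0.2584 Fex 0.07 Mey -0.025 green 10 row 169.80
```

View pics/end_side.png

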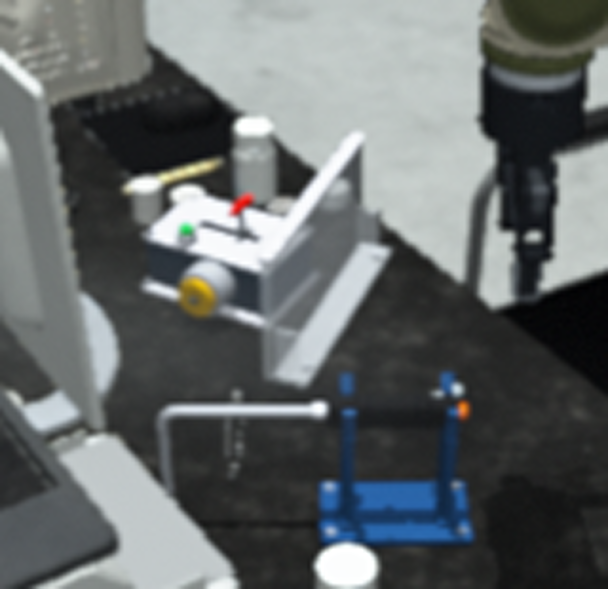

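The final view shows the rod in both forks (330–460, 410) with its leg hanging at (165,450). The plunger is down at (187,232) and the gripper is clear.

```bash
python3 -c "
from rig import job; print(job.close_job())"
```

```text
the job is handed in; nothing more can be done
None
```

The shutter is closed and its plunger is down; the rod is back in both forks with its leg hanging, released, and the job was handed in at about 25 s with the bar load reading about 8 N at most.

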